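# Start the closing screw of a filtration vessel

### The arm

A 6-joint arm with a two-finger parallel gripper is mounted at the origin on the work surface. World frame = base frame: x ahead of the robot, y to its left, z up, the work surface at z = 0. Lengths are in m, angles in degrees, forces in N, time in s.
With the tool pointing down it reaches from about 0.325 to 0.925 m from the base axis. Payload 3.1 kg.
Tool frame: the origin (TCP) lies midway between the tips of the shut fingers; the grasp point (between the pads) lies 19 mm behind it; z points along the fingers, y is the line along which they close (so a half turn about z gives the same grasp; the last joint's range is limited). The gripper opens to 85 mm and grips with 20 to 120 N. Pads are 22 mm wide; open, the fingers measure 114 mm over their backs; the gripper's body (76 mm by 85 mm) begins 54 mm behind the grasp point. The pads swing forward as they close: fully open they stand 13 mm farther back than shut.
Start: joints at [62.613, 12.427, 92.441, -0, 75.132, -6.429], TCP at [0.224, 0.584, 0.231] pointing down, gripper open.
Joint ranges: [-157.48, 157.48], [-44.54, 120.13], [17.64, 146.25], [-64.5, 244.5], [7.68, 150.69], [-147.95, 147.95]. Speed limits (degrees/s): [159.86, 159.86, 180, 180, 180, 180].

### API

Orientations are given as a 3x3 rotation matrix whose columns are the frame's x, y, z axes.
In Python, from bench import readout, camera, camera_info, job, look_for gives the robot as it stands.
- The arm moves only by the shell command python3 -m inch 'ROWS' [FORCE]. ROWS is a JSON object of lists of equal length, an entry for each row: "jaw": the finger opening in mm, from 0 to 85.4; "offset": the shift along the tool's x, y, z as a fraction of full scale, a list of three; "rot": the turn, a rotation vector about the tool's x, y, z as a fraction of full scale, a list of three. In form: {"jaw": [jaw, ...], "offset": [[x, y, z], ...], "rot": [[wx, wy, wz], ...]}. A call has exactly 5 rows; each row is the pose to reach, as a shift and turn from the pose commanded when the call began, along the tool's axes at that moment, turning the shorter way round; what a row does not reach only later rows make up. Full scale, the value 1, is 15 cm for a shift and 180 degrees for a turn. A row lasts 1/12 s, in which the tool goes at most 41.7 mm and 7.16 degrees, less where a joint would pass 70% of its speed; a pose out of reach is approached as far as the arm can. A call with a number of a shift or a turn outside -1 to 1 is refused whole. A call with a gripper value outside its range is refused whole. The fingers move at their own pace and stop on an object; FORCE is the grip in N (left out, the last holds). Time passes only in rows, so rows that repeat a pose let the fingers close, or fill a call up. It gives the time, the measured TCP pose, the force, the opening and the grip force at its end, in the units of the state.
- readout.sense(): the state, without advancing time (a new reading comes with each control period).
- camera(name): name is "scene" or "top"; returns the picture (480x640x3 uint8, blue, green, red); there is no depth.
- camera_info(name): a dict with "fx", "fy", "cx", "cy" (pixels), "k1" (the pictures are not rectified: a ray, as slopes to the right and down, at radius r is drawn at 1 + k1 r^2 times it, then the intrinsics apply), "rvec" (rotation vector, rad) and "tvec" (3), from world to camera coordinates, as OpenCV has them. Camera axes: x right, y down, z forward; pixel columns grow to the right and rows downward; lengths in m; the calibration is good to about 2 mm. A picture is of the moment at which its call begins. camera_info takes no time and is no camera call.
- job.sign_off(): hands the job in; it is judged then, once.
Trained networks look in the newest picture that a camera, given by its name, has taken for a name from the list of things; names that differ only in an ending like _2 or _b are one class to them, and where a whole thing is asked for, a point or a joint stands for the part that bears it (a point fixed in the world has none). Each returns a list of dicts, best first, with "score" (0 to 1); they miss things now and then, are a little off and sometimes report something else, mostly with a low value. They report only what shows in the picture. A call takes as long as a camera call. They do not tell look-alikes from the thing itself.
- look_for(camera, name): "position" ([column, row] in pixels, amid what is visible of it).
The state is a dict: "time_s": time; "q": joint angles; "joint_velocities": joint speeds; "joint_efforts": joint torques, N m; "ee_pos": TCP position; "ee_rot": TCP orientation; "contact_force": force on the tool from outside, world axes, zero at the start; "moment": the same for the moment, N m; "opening": opening from 0.0 (shut) to 1.0 (fully open); "finger_force": force on a finger pad.
Only numpy, scipy, OpenCV 4.12 (cv2) and the standard library are available. Lean on these libraries where they do the work, as an engineer would, in place of code of your own. Each camera call takes 0.05 s, during which the arm holds its last target. There are 200 camera calls.

### The job

Take the black crank knob on the handwheel of the steel filtration vessel and turn the wheel backward (anticlockwise seen from above) until the spindle in its middle suddenly drops into its thread; stop there, turn the wheel forward (clockwise) one full turn so that the screw is started, and hold it there: finish with the gripper still holding the crank knob, wheel at rest. Leave the other things on the bench where they stand.

Things in the scene. Friction and masses are not known exactly. Their poses are not given: they have to be found in the camera images.
- handwheel (a joint): Angle of the vessel's handwheel in rad; grows clockwise seen from above (forward, screwing in), falls anticlockwise (backward). It turns with light friction (about 0.12 N m, 2 N at the knob) and stays where it is left. The wheel is a closed aluminium disc with three ribs and a round rim, 152 mm across, level, at a fixed height (it does not rise or sink).
- knob_center (a point): Centre (half-way up) of the crank knob: an upright black cylinder 22 mm in diameter, 45 mm tall, standing on the wheel's rim 70 mm from the wheel's axis, its foot 1 mm above the wheel's upper face. It spins freely about its own upright axis, so a gripper holding it can go round the circle without turning.
- wheel_center (a point): Point on the wheel's upright axis at the height of the top of its rim (the upper face, 140 mm above the bench); the knob circles round it at 70 mm. Nothing but the knob and the spindle stands above this height within the wheel.
- spindle (a joint): How far the screw spindle has sunk from its highest point, in m (0 to 0.028). It turns with the wheel, slides freely through its hub and is pressed down by weight and a spring; right-hand thread, 10 mm a turn. It starts riding on top of the thread at 0.001 to 0.008. Turned backward it climbs to about 0, then drops at once to about 0.010; from there forward turning sinks it to about 0.020 in one turn.
- spindle_top (a point): Centre of the flat top of the spindle: a steel disc 30 mm across on an 18 mm grooved rod out of the wheel's hub, 42 mm above the wheel's upper face when highest. It shows the drop of 10 mm, which comes 1.0 to 4.8 rad of backward turning after the start; the thread is hidden in the collar and its angle differs each time. Turned on backward it would climb and drop again once a turn.
- vessel: The steel filtration vessel, fixed to the bench: square foot 160 mm wide, round body 132 mm across, dark knurled collar on top, handwheel above it; a short outlet tap on its -x side. Origin: centre of its underside, below the wheel's axis, z up.
- crank_knob: The crank knob itself (see knob_center); origin at the centre of its foot.
- beaker: Bystander: glass beaker, 72 mm wide, 90 mm tall; origin at the centre of its underside. Stands loose, to be left alone.
- media_bottle: Bystander: glass bottle with blue cap, 70 mm wide, 120 mm tall; origin at the centre of its underside. Stands loose, to be left alone.
- salt_jar: Bystander: white jar with red cap, 60 mm wide, 90 mm tall; origin at the centre of its underside. Stands loose, to be left alone.
- stain_pot: Bystander: small amber pot with black cap, 40 mm wide, 60 mm tall; origin at the centre of its underside. Stands loose, to be left alone.
- weigh_boat: Bystander: white square weighing boat, 70 mm wide, 18 mm tall; origin at the centre of its underside. Stands loose, to be left alone.
- tube_rack: Bystander: yellow tube rack, 70 x 170 x 35 mm; origin at the centre of its underside. Stands loose, to be left alone.
- spatula: Bystander: steel spatula, 170 mm long, lying flat; origin at the centre of its underside. Stands loose, to be left alone.
Mind the look-alikes: they are no part of the job. Of the things that look like the vessel, the largest one is meant.

How it is judged:
By the outcome, as a careful person would: the job done as asked, in the order asked, and still so for the second after the job is handed in, while the arm keeps its last pose, push and grip.
It also fails if it takes over 58 s, if anything falls off the work surface, if the arm or the gripper's body presses on something with over 40 N, if the wrist force passes 120 N, or if a joint passes its speed limit or range.

## Working session

There is one attempt and no reset: what is moved stays moved. The work goes in short steps, Python scripts to look and compute and a shell command to move; the robot and the scene stay as the last step left them, time stands still between calls to the robot, and variables do not carry over. Pictures are saved under pics/ and viewed, at most 10 in all, crops included, and the job is handed in when it is done.

```bash
mkdir -p pics; ls; cat > h.py <<'E'
import numpy as np, cv2
from bench import readout, camera, camera_info, job, look_for
def cam(n):
    c=camera_info(n); R=cv2.Rodrigues(np.array(c["rvec"],float))[0]; t=np.array(c["tvec"],float).ravel()
    return c,R,t
def ray(n,px):
    c,R,t=cam(n); d=np.array([(px[0]-c["cx"])/c["fx"],(px[1]-c["cy"])/c["fy"]]); u=d.copy()
    for _ in range(20): u=d/(1+c["k1"]*(u@u))
    return -R.T@t, R.T@np.array([u[0],u[1],1.])
def proj(n,p):
    c,R,t=cam(n); q=R@np.array(p,float)+t; u=q[:2]/q[2]; u=u*(1+c["k1"]*(u@u))
    return np.array([u[0]*c["fx"]+c["cx"],u[1]*c["fy"]+c["cy"]])
def atz(n,px,z):
    o,d=ray(n,px); return o+d*(z-o[2])/d[2]
def tri(pa,pb):
    A=[];b=[]
    for n,p in (("scene",pa),("top",pb)):
        o,d=ray(n,p); d=d/np.linalg.norm(d); M=np.eye(3)-np.outer(d,d); A.append(M); b.append(M@o)
    x=np.linalg.lstsq(np.vstack(A),np.hstack(b),rcond=None)[0]
    return x
E
python3 - <<'E'
from h import *
np.set_printoptions(precision=3,suppress=True)
for n in("scene","top"):
    cv2.imwrite(f"pics/{n}0.png",camera(n)); c,R,t=cam(n); print(n,c,-R.T@t)
    for k in("knob_center","wheel_center","spindle_top","vessel","handwheel"):
        print(k,[(np.round(d["position"]).tolist(),round(d["score"],2)) for d in look_for(n,k)])
print(readout.sense())
E
```

```text
pics
scene {'fx': 572.4433024491542, 'fy': 572.4433024491542, 'cx': 321.0952534839185, 'cy': 243.30668564506317, 'k1': -0.06476303658542024, 'rvec': array([ 1.983,  1.074, -0.522]), 'tvec': array([-0.326, -0.185,  1.899])} [ 1.537 -0.651  0.981]
knob_center [([336.0, 229.0], 0.55), ([350.0, 193.0], 0.51)]
wheel_center [([442.0, 214.0], 0.78), ([321.0, 229.0], 0.61), ([346.0, 191.0], 0.57)]
spindle_top [([320.0, 217.0], 0.45)]
vessel [([346.0, 203.0], 0.97), ([441.0, 229.0], 0.93), ([319.0, 249.0], 0.59)]
handwheel [([318.0, 232.0], 0.98), ([443.0, 212.0], 0.83), ([352.0, 195.0], 0.64)]
top {'fx': 461.5394919568609, 'fy': 461.5394919568609, 'cx': 320.12238989196317, 'cy': 238.09487497907753, 'k1': -0.054754690327221696, 'rvec': array([ 2.122, -2.116,  0.163]), 'tvec': array([0.011, 0.574, 1.097])} [ 0.372 -0.013  1.181]
knob_center [([311.0, 215.0], 0.66), ([171.0, 203.0], 0.38)]
wheel_center [([165.0, 222.0], 0.96), ([315.0, 250.0], 0.84), ([227.0, 318.0], 0.61)]
spindle_top [([314.0, 247.0], 0.49), ([158.0, 219.0], 0.39)]
vessel [([230.0, 322.0], 0.85), ([171.0, 227.0], 0.81)]
handwheel [([310.0, 248.0], 0.87), ([165.0, 222.0], 0.61), ([228.0, 318.0], 0.6)]
{'time_s': 0.6, 'q': array([62.615, 12.426, 92.44 ,  0.001, 75.132, -6.429]), 'joint_velocities': array([-0.053, -0.086,  0.06 , -0.044,  0.048, -0.083]), 'joint_efforts': array([ -0.   , -39.659, -30.403,  -0.   ,   0.001,   0.   ]), 'ee_pos': array([0.224, 0.584, 0.231]), 'ee_rot': array([[-0.934,  0.358,  0.   ],
       [ 0.358,  0.934,  0.   ],
       [ 0.   ,  0.   , -1.   ]]), 'contact_force': array([-0.757,  0.513,  0.335]), 'moment': array([ 0.033, -0.014, -0.01 ]), 'finger_force': 0.0, 'opening': 0.998936863905533}
```

View pics/scene0.png

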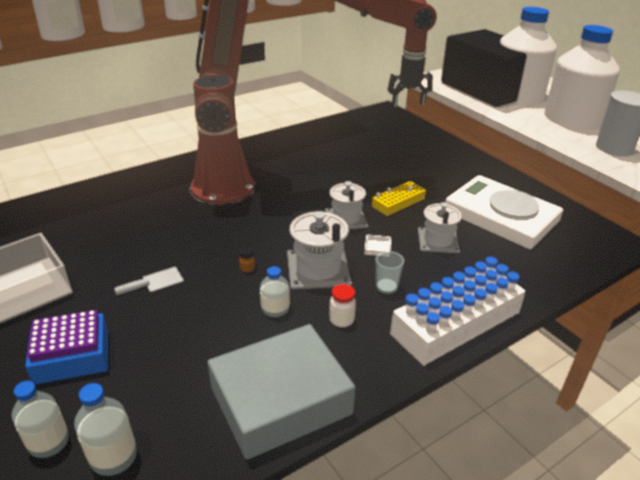

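View pics/top0.png

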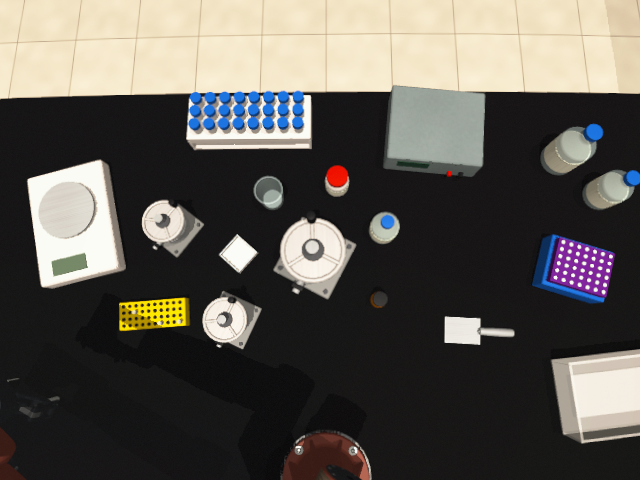

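The candidates are the large vessel (top 312,248; scene 319,240) and two small look-alikes (top 165,222 and 227,318; scene 441,228 and 348,203). I choose the largest. Its knob is at top (311,216), scene (336,232). Next I check it in a crop and measure it.

```bash
python3 - <<'E'
from h import *
np.set_printoptions(precision=4,suppress=True)
a=cv2.imread("pics/top0.png")[185:310,250:375]; b=cv2.imread("pics/scene0.png")[200:300,270:370]
cv2.imwrite("pics/crop0.png",np.hstack([cv2.resize(a,(400,400),interpolation=2),cv2.resize(b,(400,400),interpolation=2)]))
# rim ellipse from the bright disc in top
g=cv2.cvtColor(cv2.imread("pics/top0.png"),6)[185:310,250:375]
print("knob tri",tri((336,232),(311,216)))
print("sp tri",tri((319,217),(313,247)))
for z in(.14,):
  print("wheel atz",atz("top",(312.5,250),z),atz("scene",(319,231),z))
E
```

```text
knob tri [0.6034 0.0312 0.1672]
sp tri [0.5323 0.0267 0.173 ]
wheel atz [0.53   0.0281 0.14  ] [0.5454 0.0199 0.14  ]
```

View pics/crop0.png

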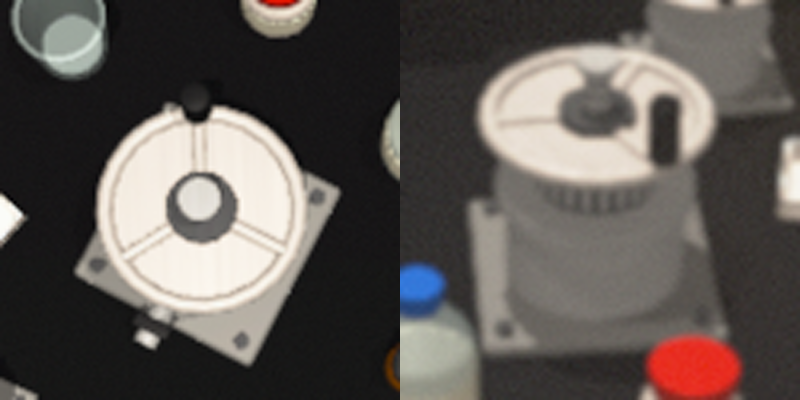

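The crop confirms the largest vessel, with its black knob on the far side of the rim (knob top in the top view about 311,215; rim centre 313,250). The scene view shows the knob at (336,232) and the rim centre at (319,229).

```bash
python3 - <<'E'
from h import *
from scipy.optimize import least_squares as LS
np.set_printoptions(precision=4,suppress=True)
w=tri((319.2,228.7),(312.8,250)); print("wheel tri",w)
print("spin tri",tri((320.2,215.3),(312.2,247.2)))
print("knob top tri",tri((336,224.5),(311.2,215.3)))
c0=np.array([.53,.028,.14])
def f(p):
    c=np.array([p[0],p[1],p[3]]); k=c+[.07*np.cos(p[2]),.07*np.sin(p[2]),.0]
    return np.r_[proj("top",c)-(312.8,250),proj("scene",c)-(319.2,228.7),proj("top",k+[0,0,.046])-(311.2,215.3),proj("scene",k+[0,0,.0235])-(336,232.5),proj("top",c+[0,0,.04])-(312.2,247.2)]
r=LS(f,[.53,.028,0,.14]); print(r.x,r.fun)
c=r.x
kn=np.array([c[0]+.07*np.cos(c[2]),c[1]+.07*np.sin(c[2]),c[3]+.0235]); s=readout.sense(); print(kn)
print("delta tool m",s["ee_rot"].T@(kn-s["ee_pos"]), (s["ee_rot"].T@(kn-s["ee_pos"]))/.15)
for n,sc,tp in (("beaker",(389,272),(268,192)),("jar",(343,305),(337,182)),("bottle",(275,292),(385,228))): print(n,tri(sc,tp))
E
```

```text
wheel tri [0.5313 0.0286 0.1355]
spin tri [0.5318 0.0293 0.1768]
knob top tri [0.6008 0.0308 0.1881]
[0.5311 0.0278 0.0517 0.1381] [-0.1191 -0.3452 -0.7295 -0.7337 -0.6986  0.014  -0.6259  0.8575 -0.2118
 -0.2867]
[0.601  0.0314 0.1616]
delta tool m [-0.5501 -0.3807  0.0697] [-3.667  -2.5383  0.4645]
beaker [0.6911 0.1441 0.0515]
jar [ 0.7216 -0.0277  0.0441]
bottle [ 0.6001 -0.1466  0.0521]
```

```bash
M='python3 -m inch'
python3 -m inch '{"jaw":[50,50,50,50,50],"offset":[[-0.18,-0.13,0],[-0.37,-0.25,0],[-0.55,-0.38,0],[-0.73,-0.51,0],[-0.92,-0.64,0]],"rot":[[0,0,0],[0,0,0],[0,0,0],[0,0,0],[0,0,0]]}' 40
python3 -m inch '{"jaw":[50,50,50,50,50],"offset":[[-0.18,-0.13,0],[-0.37,-0.25,0],[-0.55,-0.38,0],[-0.73,-0.51,0],[-0.92,-0.64,0]],"rot":[[0,0,0],[0,0,0],[0,0,0],[0,0,0],[0,0,0]]}' 40
python3 -m inch '{"jaw":[50,50,50,50,50],"offset":[[-0.18,-0.13,0],[-0.37,-0.25,0],[-0.55,-0.38,0],[-0.73,-0.51,0],[-0.92,-0.64,0]],"rot":[[0,0,0],[0,0,0],[0,0,0],[0,0,0],[0,0,0]]}' 40
python3 -m inch '{"jaw":[50,50,50,50,50],"offset":[[-0.18,-0.13,0],[-0.37,-0.25,0],[-0.55,-0.38,0],[-0.73,-0.51,0],[-0.9,-0.62,0]],"rot":[[0,0,0],[0,0,0],[0,0,0],[0,0,0],[0,0,0]]}' 40
python3 - <<'E'
from h import *
np.set_printoptions(precision=4,suppress=True)
im=camera("scene"); t=camera("top"); cv2.imwrite("pics/s1.png",im)
s=readout.sense(); print(s["ee_pos"],s["ee_rot"],s["q"],s["contact_force"],s["time_s"])
cv2.imwrite("pics/crop1.png",np.hstack([cv2.resize(t[185:310,250:375],(400,400),interpolation=2),cv2.resize(im[160:260,270:370],(400,400),interpolation=2)]))
E
```

```text
time_s: 1.02
ee_pos: [0.3185, 0.4435, 0.2314]
ee_rot: [[-0.934, 0.357, 0.0], [0.357, 0.934, 0.0], [-0.0, 0.0, -1.0]]
contact_force: [1.4, -0.1, -0.5]
opening: 0.586
finger_force: 0.0
time_s: 1.43
ee_pos: [0.4132, 0.3043, 0.2316]
ee_rot: [[-0.934, 0.357, 0.001], [0.357, 0.934, 0.0], [-0.0, 0.001, -1.0]]
contact_force: [0.6, -0.2, 0.2]
opening: 0.586
finger_force: 0.0
time_s: 1.85
ee_pos: [0.5078, 0.1652, 0.2316]
ee_rot: [[-0.934, 0.358, 0.001], [0.358, 0.934, 0.0], [-0.0, 0.0, -1.0]]
contact_force: [0.6, 0.2, 0.9]
opening: 0.586
finger_force: 0.0
time_s: 2.27
ee_pos: [0.6008, 0.0295, 0.2315]
ee_rot: [[-0.934, 0.358, 0.0], [0.358, 0.934, -0.0], [-0.001, -0.0, -1.0]]
contact_force: [0.8, 0.6, 0.4]
opening: 0.585
finger_force: 0.0
[0.6023 0.0275 0.2316] [[-0.9322  0.362   0.0021]
 [ 0.362   0.9322 -0.0018]
 [-0.0026 -0.0009 -1.    ]] [ -4.0063   9.6892  95.6071  -0.0985  74.5747 -72.7578] [-0.6088  2.0765 -0.0738] 2.3667
```

View pics/crop1.png

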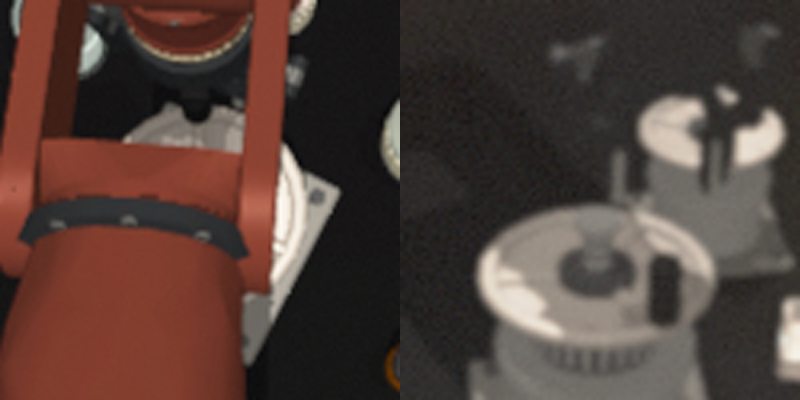

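The fingers (crop about 618,175 and 710,170) straddle the line above the knob (664,290), so I descend.

```bash
python3 -m inch '{"jaw":[50,50,50,50,50],"offset":[[0,0,0.1],[0,0,0.2],[0,0,0.3],[0,0,0.4],[0,0,0.4]],"rot":[[0,0,0],[0,0,0],[0,0,0],[0,0,0],[0,0,0]]}'
python3 -m inch '{"jaw":[50,50,50,50,50],"offset":[[0,0,0.04],[0,0,0.08],[0,0,0.11],[0,0,0.13],[0,0,0.13]],"rot":[[0,0,0],[0,0,0],[0,0,0],[0,0,0],[0,0,0]]}'
python3 - <<'E'
from h import *
im=camera("scene"); cv2.imwrite("pics/s2.png",im)
s=readout.sense(); print(s["ee_pos"],s["contact_force"],s["moment"])
cv2.imwrite("pics/crop2.png",cv2.resize(im[160:260,270:370],(600,600),interpolation=2))
E
```

```text
time_s: 2.78
ee_pos: [0.5968, 0.0323, 0.1675]
ee_rot: [[-0.934, 0.357, -0.007], [0.357, 0.934, 0.001], [0.007, -0.002, -1.0]]
contact_force: [0.0, -0.1, 0.1]
opening: 0.584
finger_force: 0.0
time_s: 3.2
ee_pos: [0.5997, 0.0316, 0.1514]
ee_rot: [[-0.934, 0.358, -0.001], [0.358, 0.934, 0.0], [0.001, -0.0, -1.0]]
contact_force: [0.3, 0.1, -0.1]
opening: 0.581
finger_force: 0.0
[0.5998845  0.03154286 0.15175311] [ 0.98139046  0.237894   -0.02095669] [ 0.01578912 -0.04013993  0.04813978]
```

View pics/crop2.png

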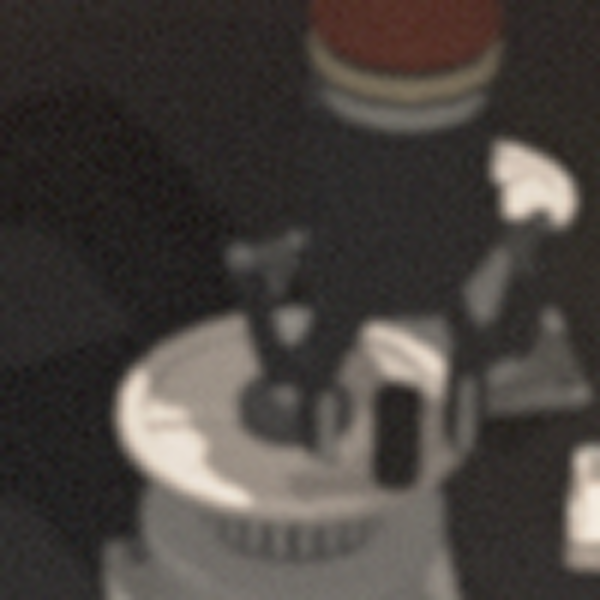

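The fingers stand either side of the knob (crop 325,425 and 462,410; knob 397,435). I close the gripper.

```bash
python3 -m inch '{"jaw":[30,15,10,10,10],"offset":[[0,0,0],[0,0,0],[0,0,0],[0,0,0],[0,0,0]],"rot":[[0,0,0],[0,0,0],[0,0,0],[0,0,0],[0,0,0]]}' 50
python3 -m inch '{"jaw":[10,10,10,10,10],"offset":[[0,0,0],[0,0,0],[0,0,0],[0,0,0],[0,0,0]],"rot":[[0,0,0],[0,0,0],[0,0,0],[0,0,0],[0,0,0]]}' 50
python3 - <<'E'
from h import *
im=camera("scene"); cv2.imwrite("pics/s3.png",im)
s=readout.sense(); print(s["ee_pos"],s["contact_force"],s["moment"],s["opening"]*85)
E
```

```text
time_s: 3.67
ee_pos: [0.6006, 0.0316, 0.1527]
ee_rot: [[-0.934, 0.358, 0.002], [0.358, 0.934, 0.0], [-0.002, 0.001, -1.0]]
contact_force: [0.2, 1.0, 2.1]
opening: 0.242
finger_force: 48.8
time_s: 4.08
ee_pos: [0.6006, 0.0315, 0.1526]
ee_rot: [[-0.934, 0.358, 0.002], [0.358, 0.934, 0.0], [-0.002, 0.001, -1.0]]
contact_force: [0.3, 1.0, 5.9]
opening: 0.246
finger_force: 49.1
[0.60061507 0.03154083 0.1525986 ] [0.73822842 0.06224652 5.26856196] [ 0.19789662 -0.12864752  0.04040115] 20.40769269632302
```

```bash
cat > rows.py <<'E'
import sys,numpy as np
# usage: az0 az1 -> tool-axis offsets for 5 equal steps on the circle
a0,a1=map(float,sys.argv[1:3]); R=np.array([[-.934,.358],[.358,.934]])
u=lambda a:np.array([np.cos(np.radians(a)),np.sin(np.radians(a))])
print([(R.T@(.07*(u(a)-u(a0)))/.15).round(3).tolist() for a in np.linspace(a0,a1,6)[1:]])
E
for a in "3 48" "48 72" "72 96" "96 120" "120 144" "144 168" "168 192" "192 216" "216 240" "240 264" "264 288"; do echo $a; python3 rows.py $a; done
```

```text
3 48
[[0.035, 0.064], [0.079, 0.123], [0.133, 0.173], [0.193, 0.214], [0.259, 0.246]]
48 72
[[0.037, 0.012], [0.075, 0.022], [0.114, 0.028], [0.153, 0.031], [0.192, 0.03]]
72 96
[[0.039, -0.004], [0.077, -0.011], [0.115, -0.021], [0.152, -0.034], [0.188, -0.05]]
96 120
[[0.034, -0.019], [0.066, -0.041], [0.097, -0.066], [0.125, -0.093], [0.151, -0.122]]
120 144
[[0.023, -0.031], [0.044, -0.065], [0.062, -0.099], [0.076, -0.136], [0.088, -0.173]]
144 168
[[0.009, -0.038], [0.014, -0.077], [0.016, -0.116], [0.015, -0.155], [0.01, -0.194]]
168 192
[[-0.008, -0.038], [-0.019, -0.076], [-0.033, -0.112], [-0.05, -0.148], [-0.069, -0.181]]
192 216
[[-0.023, -0.032], [-0.048, -0.062], [-0.075, -0.089], [-0.105, -0.115], [-0.137, -0.137]]
216 240
[[-0.034, -0.02], [-0.069, -0.037], [-0.105, -0.051], [-0.143, -0.062], [-0.181, -0.07]]
240 264
[[-0.039, -0.005], [-0.078, -0.006], [-0.117, -0.004], [-0.156, 0.002], [-0.194, 0.01]]
264 288
[[-0.037, 0.012], [-0.074, 0.026], [-0.108, 0.044], [-0.142, 0.065], [-0.173, 0.088]]
```

```bash
cat > chk.py <<'E'
import sys; from h import *
np.set_printoptions(precision=4,suppress=True,linewidth=200)
im=camera("scene"); cv2.imwrite(f"pics/c{sys.argv[1]}.png",im)
s=readout.sense(); d=s["ee_pos"][:2]-[.531,.0282]
print("az",np.degrees(np.arctan2(d[1],d[0])).round(1),"r",np.hypot(*d).round(4),"z",s["ee_pos"][2],s["contact_force"],"t",s["time_s"],"ff",s["finger_force"])
g=cv2.cvtColor(im,6).astype(float)
print("prof204-240",g[204:240,318:323].mean(1).round().astype(int).tolist())
print([(np.round(x["position"],1).tolist(),round(x["score"],2)) for x in look_for("scene","spindle_top")])
E
python3 -m inch '{"jaw":[10,10,10,10,10],"offset":[[0.035,0.064,0],[0.079,0.123,0],[0.133,0.173,0],[0.193,0.214,0],[0.259,0.246,0]],"rot":[[0,0,0],[0,0,0],[0,0,0],[0,0,0],[0,0,0]]}'
python3 chk.py 48; python3 - <<'E'
import cv2
im=cv2.imread("pics/c48.png");cv2.imwrite("pics/crop3.png",cv2.resize(im[180:260,280:360],(600,600),interpolation=2))
E
```

```text
time_s: 4.55
ee_pos: [0.5788, 0.081, 0.1526]
ee_rot: [[-0.934, 0.358, 0.006], [0.358, 0.934, 0.001], [-0.005, 0.003, -1.0]]
contact_force: [3.9, 1.9, 3.1]
opening: 0.246
finger_force: 49.3
az 50.0 r 0.0712 z 0.1526360732863812 [2.2227 2.1976 3.7631] t 4.6 ff 49.35990035533905
prof204-240 [42, 37, 37, 35, 38, 39, 61, 97, 125, 135, 136, 135, 132, 125, 118, 111, 105, 103, 104, 98, 97, 102, 99, 87, 77, 73, 70, 70, 68, 81, 116, 159, 188, 207, 218, 222]
[([321.2, 216.5], 0.61)]
```

View pics/crop3.png

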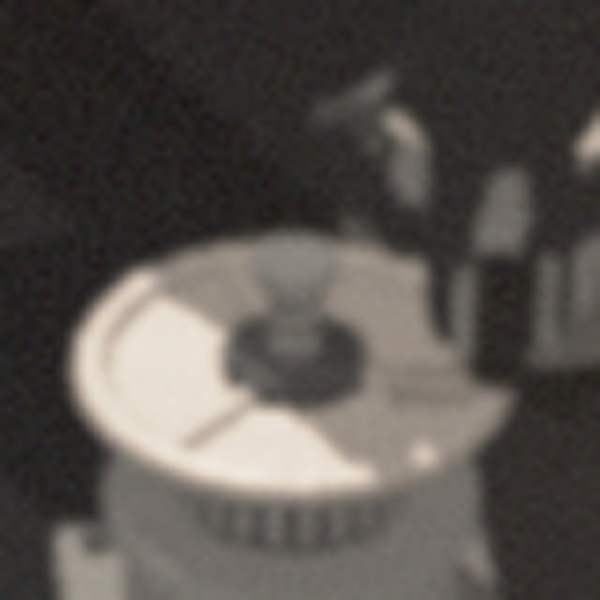

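The spindle disc shows clearly at about (319,214) and the knob is held at (347,222). I go on in small steps.

```bash
python3 -m inch '{"jaw":[10,10,10,10,10],"offset":[[0.037,0.012,0],[0.075,0.022,0],[0.114,0.028,0],[0.153,0.031,0],[0.192,0.03,0]],"rot":[[0,0,0],[0,0,0],[0,0,0],[0,0,0],[0,0,0]]}' | grep force
python3 chk.py 72
```

```text
contact_force: [3.8, 4.1, 2.9]
finger_force: 49.2
az 73.3 r 0.0717 z 0.15260476738497653 [1.4996 4.6466 4.9396] t 5.1167 ff 49.71453309059143
prof204-240 [38, 39, 35, 35, 37, 48, 80, 115, 132, 141, 152, 163, 162, 141, 121, 109, 103, 104, 104, 99, 98, 103, 100, 89, 81, 74, 73, 76, 83, 105, 159, 209, 222, 223, 224, 224]
[([319.7, 253.6], 0.68), ([325.2, 217.4], 0.45)]
```

```bash
python3 -m inch '{"jaw":[10,10,10,10,10],"offset":[[0.039,-0.004,0],[0.077,-0.011,0],[0.115,-0.021,0],[0.152,-0.034,0],[0.188,-0.05,0]],"rot":[[0,0,0],[0,0,0],[0,0,0],[0,0,0],[0,0,0]]}' | grep force
python3 chk.py 96
```

```text
contact_force: [1.9, 4.5, 4.9]
finger_force: 49.5
az 97.6 r 0.072 z 0.1525905907760256 [-0.9703  4.8472  6.8105] t 5.6333 ff 49.92274582386017
prof204-240 [38, 37, 36, 35, 34, 36, 53, 87, 123, 144, 143, 144, 159, 179, 189, 182, 151, 122, 104, 100, 102, 103, 95, 89, 83, 75, 80, 89, 102, 139, 184, 211, 217, 217, 217, 217]
[([442.1, 207.7], 0.46)]
```

```bash
python3 - <<'E'
import cv2,numpy as np
cv2.imwrite("pics/m1.png",np.hstack([cv2.resize(cv2.imread(f"pics/c{k}.png")[198:248,294:344],(266,266),interpolation=2) for k in(48,72,96)]))
E
```

```text
(no output)
```

View pics/m1.png

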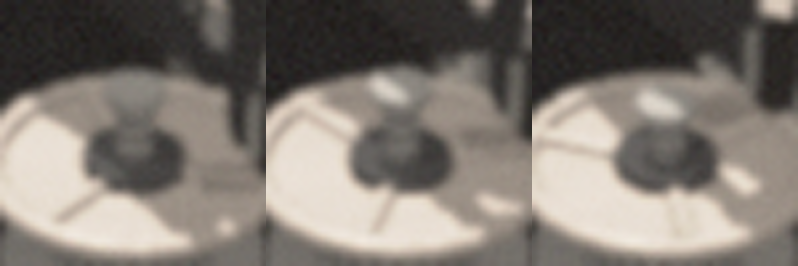

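The drop is plain: the disc fell about 3 px (roughly 10 mm) between 72° and 96°. I now turn forward about 366° (the full turn plus about half the possible overshoot).

```bash
for a in "96 51" "51 6" "6 -39" "-39 -84" "-84 -129" "-129 -174" "-174 -219" "-219 -264" "-264 -270"; do echo $a; python3 rows.py $a; done
```

```text
96 51
[[-0.068, 0.028], [-0.139, 0.045], [-0.212, 0.051], [-0.285, 0.045], [-0.356, 0.028]]
51 6
[[-0.068, -0.028], [-0.13, -0.066], [-0.186, -0.114], [-0.233, -0.17], [-0.272, -0.232]]
6 -39
[[-0.028, -0.068], [-0.045, -0.139], [-0.051, -0.212], [-0.045, -0.285], [-0.028, -0.356]]
-39 -84
[[0.028, -0.068], [0.066, -0.13], [0.114, -0.186], [0.17, -0.233], [0.232, -0.272]]
-84 -129
[[0.068, -0.028], [0.139, -0.045], [0.212, -0.051], [0.285, -0.045], [0.356, -0.028]]
-129 -174
[[0.068, 0.028], [0.13, 0.066], [0.186, 0.114], [0.233, 0.17], [0.272, 0.232]]
-174 -219
[[0.028, 0.068], [0.045, 0.139], [0.051, 0.212], [0.045, 0.285], [0.028, 0.356]]
-219 -264
[[-0.028, 0.068], [-0.066, 0.13], [-0.114, 0.186], [-0.17, 0.233], [-0.232, 0.272]]
-264 -270
[[-0.009, 0.004], [-0.018, 0.009], [-0.027, 0.012], [-0.036, 0.016], [-0.045, 0.02]]
```

```bash
python3 -m inch '{"jaw":[10,10,10,10,10],"offset":[[-0.068,0.028,0],[-0.139,0.045,0],[-0.212,0.051,0],[-0.285,0.045,0],[-0.356,0.028,0]],"rot":[[0,0,0],[0,0,0],[0,0,0],[0,0,0],[0,0,0]]}' | grep force
python3 -m inch '{"jaw":[10,10,10,10,10],"offset":[[-0.068,-0.028,0],[-0.13,-0.066,0],[-0.186,-0.114,0],[-0.233,-0.17,0],[-0.272,-0.232,0]],"rot":[[0,0,0],[0,0,0],[0,0,0],[0,0,0],[0,0,0]]}' | grep force
python3 chk.py f6
```

```text
contact_force: [-0.8, 5.2, 7.7]
finger_force: 49.8
contact_force: [0.6, 2.0, 7.3]
finger_force: 49.7
az 4.7 r 0.0698 z 0.15262212793367474 [ 2.1302 -1.2134  5.5747] t 6.5667 ff 49.609453082084656
prof204-240 [62, 62, 61, 60, 59, 55, 49, 52, 57, 58, 55, 49, 51, 55, 64, 72, 79, 86, 92, 94, 93, 101, 100, 89, 73, 69, 67, 67, 67, 75, 105, 136, 146, 143, 136, 134]
[]
```

```bash
python3 -m inch '{"jaw":[10,10,10,10,10],"offset":[[-0.028,-0.068,0],[-0.045,-0.139,0],[-0.051,-0.212,0],[-0.045,-0.285,0],[-0.028,-0.356,0]],"rot":[[0,0,0],[0,0,0],[0,0,0],[0,0,0],[0,0,0]]}' | grep force
python3 -m inch '{"jaw":[10,10,10,10,10],"offset":[[0.028,-0.068,0],[0.066,-0.13,0],[0.114,-0.186,0],[0.17,-0.233,0],[0.232,-0.272,0]],"rot":[[0,0,0],[0,0,0],[0,0,0],[0,0,0],[0,0,0]]}' | grep force
python3 chk.py f-84
```

```text
contact_force: [-0.4, 4.8, 8.0]
finger_force: 49.8
contact_force: [3.2, 7.6, 7.7]
finger_force: 49.7
az -86.5 r 0.068 z 0.1525317482783131 [-2.8972  4.8131  7.6692] t 7.5 ff 50.12547433376312
prof204-240 [44, 45, 46, 45, 45, 44, 69, 128, 190, 210, 189, 169, 176, 176, 168, 160, 148, 135, 118, 110, 101, 97, 101, 98, 80, 66, 61, 62, 62, 70, 91, 112, 120, 120, 118, 117]
[([347.6, 186.9], 0.47), ([441.0, 208.2], 0.38)]
```

Forces are low and tracking is good, so I continue.

```bash
python3 -m inch '{"jaw":[10,10,10,10,10],"offset":[[0.068,-0.028,0],[0.139,-0.045,0],[0.212,-0.051,0],[0.285,-0.045,0],[0.356,-0.028,0]],"rot":[[0,0,0],[0,0,0],[0,0,0],[0,0,0],[0,0,0]]}' | grep force
python3 -m inch '{"jaw":[10,10,10,10,10],"offset":[[0.068,0.028,0],[0.13,0.066,0],[0.186,0.114,0],[0.233,0.17,0],[0.272,0.232,0]],"rot":[[0,0,0],[0,0,0],[0,0,0],[0,0,0],[0,0,0]]}' | grep force
python3 chk.py f-174
```

```text
contact_force: [6.7, 4.2, 1.1]
finger_force: 50.1
contact_force: [6.2, -1.8, 3.5]
finger_force: 50.0
az -175.5 r 0.0703 z 0.15254075811399814 [3.2301 2.0225 5.1716] t 8.4333 ff 50.20425796508789
prof204-240 [45, 45, 45, 44, 46, 44, 51, 78, 109, 128, 132, 126, 126, 130, 135, 136, 137, 134, 129, 118, 109, 102, 97, 97, 87, 74, 70, 70, 69, 78, 107, 135, 146, 146, 147, 144]
[([441.7, 208.6], 0.63), ([345.7, 183.7], 0.62), ([277.1, 295.7], 0.55), ([321.1, 218.2], 0.4)]
```

```bash
python3 -m inch '{"jaw":[10,10,10,10,10],"offset":[[0.028,0.068,0],[0.045,0.139,0],[0.051,0.212,0],[0.045,0.285,0],[0.028,0.356,0]],"rot":[[0,0,0],[0,0,0],[0,0,0],[0,0,0],[0,0,0]]}' | grep force
python3 -m inch '{"jaw":[10,10,10,10,10],"offset":[[-0.028,0.068,0],[-0.066,0.13,0],[-0.114,0.186,0],[-0.17,0.233,0],[-0.232,0.272,0]],"rot":[[0,0,0],[0,0,0],[0,0,0],[0,0,0],[0,0,0]]}' | grep force
python3 -m inch '{"jaw":[10,10,10,10,10],"offset":[[-0.009,0.004,0],[-0.018,0.009,0],[-0.027,0.012,0],[-0.036,0.016,0],[-0.045,0.02,0]],"rot":[[0,0,0],[0,0,0],[0,0,0],[0,0,0],[0,0,0]]}' | grep force
python3 -m inch '{"jaw":[10,10,10,10,10],"offset":[[0,0,0],[0,0,0],[0,0,0],[0,0,0],[0,0,0]],"rot":[[0,0,0],[0,0,0],[0,0,0],[0,0,0],[0,0,0]]}'
python3 chk.py end
python3 - <<'E'
import cv2,numpy as np
cv2.imwrite("pics/m2.png",np.hstack([cv2.resize(cv2.imread(f"pics/c{k}.png")[178:248,294:364],(266,266),interpolation=2) for k in(72,96,"end")]))
E
```

```text
contact_force: [-2.3, -3.6, 10.5]
finger_force: 50.9
contact_force: [-3.2, 2.3, 11.4]
finger_force: 51.0
contact_force: [-2.9, 4.1, 10.9]
finger_force: 50.8
time_s: 10.15
ee_pos: [0.529, 0.1001, 0.1526]
ee_rot: [[-0.934, 0.358, -0.002], [0.358, 0.934, 0.004], [0.003, 0.002, -1.0]]
contact_force: [-0.5, 5.1, 8.8]
opening: 0.245
finger_force: 50.8
az 91.6 r 0.072 z 0.1525714400952851 [-1.2522  4.3312  9.25  ] t 10.2 ff 50.8063280582428
prof204-240 [39, 40, 36, 37, 35, 37, 50, 87, 127, 149, 150, 142, 141, 140, 139, 144, 160, 177, 181, 162, 128, 106, 95, 87, 79, 76, 83, 91, 99, 135, 183, 210, 217, 217, 216, 214]
[([440.7, 207.1], 0.63), ([320.7, 219.4], 0.52), ([395.4, 197.5], 0.25)]
```

View pics/m2.png

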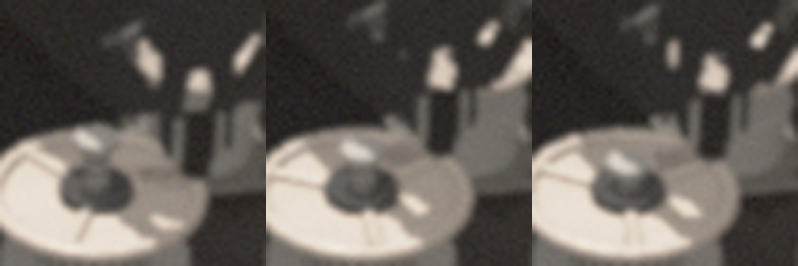

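The disc sank a further ~4 px (peak row 218 to 222), about 10 mm. The wheel turned forward 366°, and the knob is still gripped and at rest.

```bash
python3 -c "
from bench import job; print(job.sign_off())"
```

```text
the job is handed in; nothing more can be done
None
```

The job is handed in: I turned the wheel back until the spindle dropped (seen between about 70° and 95° of turning), then forward about 366°, which sank the spindle roughly another 10 mm, and finished with the wheel at rest and the gripper still holding the crank knob.

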